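# Lever a pressed tile out of its mould

## Task

The blue tile is stuck in its mould: set the pry bar's tip in the notch, under the tile's edge and over the fulcrum, and let go of the bar; then push its far end down until the tile's edge pops up and stays up. Lay the bar back lengthwise on its rubber mat, and lay the blue tile flat on the free half of the cooling plate, face up, not on or against the white tile; leave the white tile and everything else where they are.

Things in the scene. Friction and masses are not known exactly. Their poses are not given: they have to be found in the camera images.
- mould: aluminium tile mould fixed to the bench: block 116 (x) x 114 (y) x 60 mm high; origin at the centre of its underside, z up. Square cavity 63 x 63 mm centred on the origin, floor 45 mm above the bench. On the -x side a 24 mm wide notch (y -12 to 12), open above and at the outer face, runs inwards and on 14 mm under the tile (near edge x = -30, underside 45 mm high).
- notch (a point): inner end of the mould's notch: a wall at mould x = -16, this point at the foot of it on the notch floor, 33 mm above the bench (red patch on the floor). With the bar dipping 20 deg its underside rests on the fulcrum while its tip, at this wall, is 2 mm above the notch floor, its top about 1 mm clear of the tile's lower edge. Let go, the handle sinks a little and the bar stays there.
- fulcrum (a point): top of the fulcrum, a dark 8 mm round bar across the notch at mould x = -50, 47 mm above the bench. With the bar over it, pushing the handle's end down (some 3 to 10 N, by 40 to 70 mm, until the bar is about level) raises the tile's near edge until it snaps up; the handle may then sink onto the bench by itself, the bar lying about 15 deg tip up.
- plunger (a point): outer end of one of two brass spring plungers that stick out 16 mm from the mould's side walls, at mould x = -18, 49 mm high. They press on the tile's sides, some 35 N each. Once its near edge is 5 to 8 mm up they snap in under it: it stays up, tilted 0.3 rad on the bar or 0.2 rad once the bar is drawn out, top edge some 11 mm above the mould's top, its sides open to a grip there, and lifts out freely.
- tile_mid (a point): blue pressed tile, 60 x 60 x 14 mm, about 55 g; this point is its centre, axes along its edges, z up through its face. At the start it is seated in the mould, axes along the mould's, its top 1 mm below the mould's top, so it cannot be gripped.
- bar_grip (a point): pry bar, 220 mm long, about 160 g, flat underside. Axes: x along the bar towards the tip, y across, z up from the underside. Orange handle 105 mm long, 20 mm wide, 16 mm thick; steel blade 115 mm long, 18 mm wide, 5 mm thick (3.5 mm over the last 30 mm). This point, good to grip: half-way up the handle (8 mm above the underside), 140 mm behind the tip, 80 mm from the handle's end.
- bar_tip (a point): middle of the lower edge of the pry bar's tip.
- bar_butt (a point): point on top of the handle, 10 mm from its far end, where the bar is pushed down.
- mat: black rubber tool mat fixed to the bench, 270 (x) x 80 (y) x 3 mm; origin at the centre of its underside. The pry bar lies along it at the start.
- plate: aluminium cooling plate fixed to the bench, 190 (x) x 120 (y) mm, top 12 mm above the bench; origin at the centre of its underside. The finished white tile lies on its +x half; the -x half (centre x = -48 mm) is free.
- white_mid (a point): finished white tile, 60 x 60 x 14 mm, lying on the cooling plate; centre. To be left alone.
- jar_blue: closed jar of blue flakes, 68 mm across, 98 mm tall; origin at its foot. A bystander.
- jar_green: closed jar of green flakes, 68 mm across, 98 mm tall; origin at its foot. A bystander.
- jar_red: closed jar of red flakes, 68 mm across, 98 mm tall; origin at its foot. A bystander.
- release_can: yellow can, 60 mm across, 150 mm tall; origin at its foot. A bystander.
- brush: hand brush lying near the right edge of the bench. A bystander.
- cup: grey plastic cup, 70 mm across, 70 mm tall; origin at its foot. A bystander.

How it is judged:
On the way, in this order (a step that is already met when the one before it is completed fails the run):
1. the bar's tip is in the notch, under the tile's edge, and the bar is let go (x of bar_tip in the frame of mould between -0.027 and 0 m and y of bar_tip in the frame of mould between -0.014 and 0.014 m and z of bar_tip in the frame of mould below 0.05 m and contact force between the fingers and bar below 0.1 N and angle between tile_mid's own z axis and vertical below 0.06 rad), for 0.2 s.
2. the tile's edge is levered up with the bar still under it (angle between tile_mid's own z axis and vertical above 0.13 rad and x of bar_tip in the frame of mould above -0.034 m and contact force between bar and tile above 0.05 N), for 0.05 s.
At the end, for the whole second after the job is handed in: Blue tile flat, face up, on the free half of the cooling plate (centre 30 mm past to 75 mm short of the plate's middle, within 38 mm of its long middle line) and the pry bar lies on the mat, along it to 0.35 rad, grip point 90 x 40 mm from its centre at most; both at rest, tiles not touching (x of tile_mid in the frame of plate between -0.075 and 0.03 m and y of tile_mid in the frame of plate between -0.038 and 0.038 m and z of tile_mid in the frame of plate between 0.015 and 0.022 m and angle between tile_mid's own z axis and vertical below 0.08 rad and linear speed of each of tile, bar below 0.02 m/s and contact force between tile and white_tile below 0.05 N and x of bar_grip in the frame of mat between -0.09 and 0.09 m and y of bar_grip in the frame of mat between -0.04 and 0.04 m and z of bar_grip in the frame of mat below 0.018 m and angle between the x axis of bar_grip and the x axis of mat, either way round below 0.35 rad).
It fails at once if the white tile is shifted more than 12 mm (distance of white_mid from where it was at the start of the episode above 0.012 m).
It fails at once if a bystander is shifted more than 40 mm or knocked over (distance of any of jar_blue, jar_green, jar_red, release_can, brush, cup from where it was at the start of the episode above 0.04 m or angle between any of jar_blue, jar_green, jar_red, release_can, cup's own z axis and vertical above 0.7 rad).
It also fails if it takes over 72 s, if anything falls off the work surface, if the arm or the gripper's body presses on something with over 40 N, if the wrist force passes 120 N, or if a joint passes its speed limit or range.

## Robot

A 6-joint arm with a two-finger parallel gripper is mounted at the origin on the work surface. World frame = base frame: x ahead of the robot, y to its left, z up, the work surface at z = 0. Lengths are in m, angles in rad, forces in N, time in s.
With the tool pointing down it reaches from about 0.3 to 0.875 m from the base axis. Payload 6.4 kg.
Tool frame: the origin (TCP) lies midway between the tips of the shut fingers; the grasp point (between the pads) lies 19 mm behind it; z points along the fingers, y is the line along which they close (so a half turn about z gives the same grasp; the last joint's range is limited). The gripper opens to 85 mm and grips with 20 to 120 N. Pads are 22 mm wide; open, the fingers measure 114 mm over their backs; the gripper's body (76 mm by 85 mm) begins 54 mm behind the grasp point. The pads swing forward as they close: fully open they stand 13 mm farther back than shut.
Start: joints at [1.134, 0.181, 1.607, -0, 1.354, -0.206], TCP at [0.132, 0.56, 0.231] pointing down, gripper open.
Joint ranges: [-2.99, 2.99], [-0.89, 2.07], [0.3, 2.58], [-1.14, 4.28], [0, 2.63], [-3.12, 3.12]. Speed limits (rad/s): [2.57, 2.57, 3.01, 3.14, 3.14, 3.14].

## Interface

Orientations are given as a unit quaternion [w, x, y, z].
In Python, from bench import ctrl gives the robot as it stands.
- The arm moves only by the tool send_rows, never from a script. Its argument "motion" is a list of rows, each a list of 7 numbers: the turn, a rotation vector about the tool's x, y, z in degrees, then the shift along the tool's x, y, z in mm, then the closure, from -1 (fully open) to 1 (shut). In form: [[rx, ry, rz, tx, ty, tz, grip], ...]. A call has exactly 10 rows; each row shifts and turns the commanded pose from where the row before left it, along the tool's axes as they then stand; what a row does not reach is not made up. A row lasts 1/10 s, in which the tool goes at most 50 mm and 8.59 degrees, less where a joint would pass 70% of its speed; a pose out of reach is approached as far as the arm can. A call is refused whole if a number of a shift passes 50 or a number of a turn 8.59, either way. A call with a gripper value outside its range is refused whole. The fingers move at their own pace and stop on an object; the grip force is fixed at half the most. Time passes only in rows, so rows that do not move let the fingers close, or fill a call up. It gives the time, the measured TCP pose, the force, the opening and the grip force at its end, in the units of the state.
- ctrl.get_obs(): the state, without advancing time (a new reading comes with each control period).
- ctrl.camera(name): name is "scene" or "top" or "wrist"; returns a dict with "color" (384x512x3 uint8, red, green, blue), "z_map" (384x512 float32, m along the optical axis (not along the pixel's ray), 0 where there is no reading), "mtx" (3x3 intrinsics, pixels), "extrinsics" (4x4, takes a point from camera to world coordinates); the wrist camera has in their place "hand_eye" (4x4, takes a point from camera to tool coordinates, whose origin is the TCP and whose axes are the flange's). Camera axes: x right, y down, z forward; pixel columns grow to the right and rows downward; lengths in m; the calibration is good to about 2 mm. The wrist camera is an equidistant fisheye: a pixel r from the principal point sees the ray r / f radians off the axis. A picture is of the moment at which its call begins: read the wrist's pose just before it.
- ctrl.hand_in(): hands the job in; it is judged then, once.
The state is a dict: "time_s": time; "q": joint angles; "dq": joint speeds; "joint_efforts": joint torques, N m; "eef_pos": TCP position; "eef_rot": TCP orientation; "wrist_force": force on the tool from outside, world axes, zero at the start; "torque": the same for the moment, N m; "opening": opening from 0.0 (shut) to 1.0 (fully open); "grasp_force": force on a finger pad.
Only numpy, scipy, OpenCV 4.12 (cv2) and the standard library are available. Lean on these libraries where they do the work, as an engineer would, in place of code of your own. Each camera call takes 0.05 s, during which the arm holds its last target. There are 200 camera calls.

## Working session

There is one attempt and no reset: what is moved stays moved. The work goes in short steps, Python scripts to look and compute and a tool call to move; the robot and the scene stay as the last step left them, time stands still between calls to the robot, and variables do not carry over. Pictures are saved under pics/ and viewed, at most 11 in all, crops included, and the job is handed in when it is done.

Besides the shell and the picture viewer there is one more tool, called after "Call:" as name(argument=value, ...), one argument or row to a line, values as JSON. send_rows: Moves the arm, as the interface text tells. Its arguments: {"type":"object","properties":{"motion":{"type":"array","items":{"type":"array","items":{"type":"number"}}}},"required":["motion"]}

```bash
mkdir -p pics; ls; python3 - <<'E'
from bench import ctrl
import cv2,numpy as np,pickle
o=ctrl.get_obs();print(o)
d={}
for n in("scene","top"):
    c=ctrl.camera(n);d[n]=c;cv2.imwrite(f"pics/{n}0.png",c["color"][:,:,::-1]);print(n,c["mtx"].tolist(),np.round(c["extrinsics"],3).tolist())
pickle.dump(d,open("d0.pkl","wb"))
E
```

```text
pics
{'time_s': 0.0, 'q': array([ 1.13368217e+00,  1.81546143e-01,  1.60804184e+00, -1.29723317e-05,
        1.35379171e+00, -2.06338078e-01]), 'dq': array([-6.26823221e-04,  1.72104435e-03,  1.08790745e-03, -3.01572534e-04,
        1.12750681e-03,  9.39065515e-05]), 'joint_efforts': array([ 7.63193402e-04, -4.44862640e+01, -3.51348317e+01,  8.31803703e-06,
        8.86274676e-03, -6.24953401e-06]), 'eef_pos': array([0.13128404, 0.55922833, 0.23036493]), 'eef_rot': array([-2.76528014e-04,  1.15130717e-01,  9.93349948e-01, -8.49679145e-04]), 'wrist_force': array([-0.42277302, -0.04300099,  0.13191162]), 'torque': array([ 0.0506032 , -0.01996639,  0.03510702]), 'grasp_force': 0.0, 'opening': 0.998229404757746}
scene [[362.19962294292486, 0.0, 257.0343497780724], [0.0, 362.19962294292486, 186.1508232382002], [0.0, 0.0, 1.0]] [[0.127, 0.798, -0.589, 1.223], [0.992, -0.099, 0.08, -0.076], [0.005, -0.594, -0.804, 0.92], [0.0, 0.0, 0.0, 1.0]]
top [[361.0076296698509, 0.0, 253.43799207400087], [0.0, 361.0076296698509, 190.06073740815503], [0.0, 0.0, 1.0]] [[0.002, -0.998, 0.067, 0.498], [-1.0, -0.002, -0.008, 0.02], [0.008, -0.067, -0.998, 1.063], [0.0, 0.0, 0.0, 1.0]]
```

View pics/top0.png

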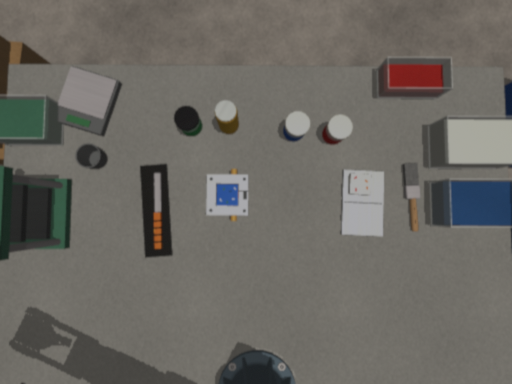

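View pics/scene0.png

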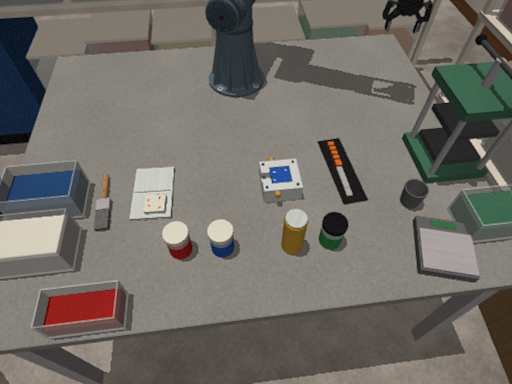

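```bash
cat > h.py <<'E'
import numpy as np,cv2
def cloud(c):
    z=c["z_map"].astype(float);v,u=np.mgrid[:z.shape[0],:z.shape[1]];K=c["mtx"]
    P=np.stack([(u-K[0,2])/K[0,0]*z,(v-K[1,2])/K[1,1]*z,z],-1);E=c["extrinsics"]
    return P@E[:3,:3].T+E[:3,3]
def plane(c,uv,h):
    "rays of pixels onto z=h"
    uv=np.atleast_2d(uv).astype(float);K=c["mtx"];E=c["extrinsics"]
    d=np.c_[(uv[:,0]-K[0,2])/K[0,0],(uv[:,1]-K[1,2])/K[1,1],np.ones(len(uv))]@E[:3,:3].T
    return (E[:3,3]+d*((h-E[2,3])/d[:,2])[:,None])
def hsv(c): return cv2.cvtColor(c["color"],cv2.COLOR_RGB2HSV)
def rect(P):
    (x,y),(w,h),a=cv2.minAreaRect((P[:,:2]*1000).astype(np.float32));return np.round([x,y,w,h,a],1)
E
python3 - <<'E'
import pickle;from h import *
d=pickle.load(open("d0.pkl","rb"))
for n in("top","scene"):
    c=d[n];W=cloud(c);H=hsv(c);print(n,"bench z",np.median(W[...,2][(abs(W[...,2])<.02)]))
    reg=lambda x0,x1,y0,y1:(W[...,0]>x0)&(W[...,0]<x1)&(W[...,1]>y0)&(W[...,1]<y1)
    def comp(m,h,name):
        m=m.astype(np.uint8);k,l,s,ce=cv2.connectedComponentsWithStats(m)
        if k<2:print(name,"none");return
        i=1+s[1:,4].argmax();v,u=np.nonzero(l==i);P=plane(c,np.c_[u,v],h)
        print(name,s[i,4],"rect",rect(P),"mean",np.round(P.mean(0)*1000,1),"depth z",np.round(np.median(W[v,u,2]),4))
    sat=H[...,1];hue=H[...,0];val=H[...,2]
    comp(reg(.2,.8,.15,.4)&(sat>150)&(hue<18)&(val>90),.019,"handle")
    comp(reg(.2,.8,.15,.4)&(sat<60)&(val>110)&(W[...,2]<.03),.008,"blade?")
    comp(reg(.2,.8,.15,.4)&(val<45),.003,"mat")
    comp(reg(.3,.7,-.05,.2)&(W[...,2]>.053)&(W[...,2]<.067),.06,"mouldtop")
    comp(reg(.3,.7,-.05,.2)&(hue>100)&(hue<130)&(sat>120),.059,"bluetile")
    comp(reg(.3,.7,-.45,-.2)&(sat<50)&(val>150),.012,"plate")
    comp(reg(.3,.7,-.45,-.2)&(W[...,2]>.02)&(W[...,2]<.035),.026,"white")
c=d["top"];
for nm,(x0,x1,y0,y1) in dict(a=(135,275,145,265)).items():
    cv2.imwrite("pics/crop.png",cv2.resize(c["color"][y0:y1,x0:x1,::-1],None,fx=5,fy=5,interpolation=2))
E
```

```text
top bench z 5.56909994601229e-05
handle 271 rect [451.3 288.7 100.4  23.    1.2] mean [451.8 288.5  19. ] depth z 0.0187
blade? 13738 rect [500.  273.2 249.5 596.   90. ] mean [480.1 270.3   8. ] depth z 0.0001
mat 1560 rect [510.7 298.2 262.3  74.1   4.4] mean [510.8 300.3   3. ] depth z 0.0031
mouldtop 1615 rect [5.518e+02 8.720e+01 1.449e+02 1.141e+02 2.000e-01] mean [551.2  88.5  60. ] depth z 0.0596
bluetile 387 rect [5.53e+02 8.60e+01 5.30e+01 5.59e+01 1.00e-01] mean [553.3  86.7  59. ] depth z 0.0588
plate 2412 rect [ 533.5 -307.1  117.5  186.5   87.4] mean [ 531.  -308.1   12. ] depth z 0.0122
white 438 rect [ 585.  -294.5   60.8   60.7   88.9] mean [ 585.3 -295.    26. ] depth z 0.0255
scene bench z -0.0015931777303744288
handle 165 rect [456.6 285.6 109.3  22.6   2.2] mean [457.9 285.9  19. ] depth z 0.0168
blade? 8400 rect [506.  272.2 598.1 250.    0. ] mean [534.8 273.7   8. ] depth z -0.0015
mat 1021 rect [513.9 295.9 265.   77.    4.2] mean [529.7 297.3   3. ] depth z 0.0014
mouldtop 1157 rect [560.7  85.4 116.2 143.7  89.8] mean [561.2  86.5  60. ] depth z 0.0581
bluetile 275 rect [555.3  83.6  60.2  57.8  89.6] mean [556.2  84.1  59. ] depth z 0.0574
plate 1892 rect [ 535.4 -309.2  121.4  192.2   87.5] mean [ 537.4 -310.3   12. ] depth z 0.0105
white 358 rect [ 592.9 -295.6   60.5   63.5   86.6] mean [ 592.7 -295.8   26. ] depth z 0.0242
```

View pics/crop.png

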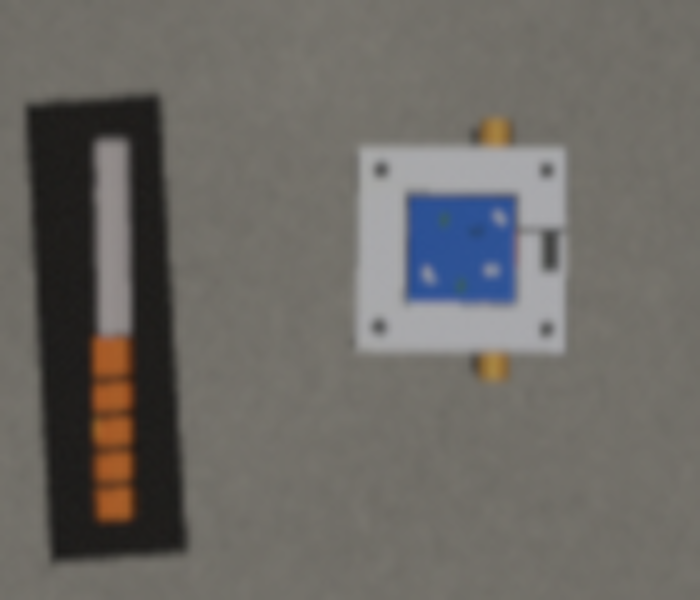

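```bash
cat >> h.py <<'E'
from scipy.spatial.transform import Rotation as R
def rot(yaw,dip=0):
    "tool x along heading yaw (deg) dipping by dip deg, z down"
    return R.from_euler('z',yaw,degrees=True)*R.from_euler('y',dip,degrees=True)*R.from_euler('x',180,degrees=True)
def delta(p,Rt,o):
    w,x,y,z=o["eef_rot"];R0=R.from_quat([x,y,z,w])
    rv=(R0.inv()*Rt).as_rotvec(degrees=True);d=np.array(p)-o["eef_pos"]
    print("rotvec tool",np.round(rv,2),"| shift before turn",np.round(R0.inv().apply(d)*1000,1),"| shift after turn",np.round(Rt.inv().apply(d)*1000,1))
E
python3 - <<'E'
import pickle;from h import *
from bench import ctrl
d=pickle.load(open("d0.pkl","rb"));c=d["top"]
K=lambda u,v:(135+(u+.5)/5-.5,145+(v+.5)/5-.5)
q=lambda u,v,h:np.round(plane(c,[K(u,v)],h)[0]*1000,1)
print("tip",q(112,137,.007),"butt",q(114,522,.019),"joint",q(112,337,.019))
print("fulcrum",q(550,250,.047),"mould corners",q(359,148,.06),q(565,148,.06),q(565,352,.06),q(357,352,.06))
o=ctrl.get_obs()
delta([.479,.2895,.15],rot(1),o)
E
```

```text
tip [621.5 295.2   7. ] butt [398.4 286.6  19. ] joint [504.1 289.8  19. ]
fulcrum [553.4  37.1  47. ] mould corners [609.5 143.7  60. ] [609.8  28.7  60. ] [496.1  28.4  60. ] [495.9 143.6  60. ]
rotvec tool [-4.0000e-02  1.2000e-01  1.6578e+02] | shift before turn [-400.2 -183.    80.6] | shift after turn [342.9 275.8  80.5]
```

Call:
send_rows(
  motion=[
    [0,0,0,-40,-18,8,-1],
    [0,0,0,-40,-18,8,-1],
    [0,0,0,-40,-18,8,-1],
    [0,0,0,-40,-18,8,-1],
    [0,0,0,-40,-18,8,-1],
    [0,0,0,-40,-18,8,-1],
    [0,0,0,-40,-18,8,-1],
    [0,0,0,-40,-18,8,-1],
    [0,0,0,-40,-18,8,-1],
    [0,0,0,-40,-18,8,-1],
  ],
)

```text
time_s: 1.1
eef_pos: [0.4807, 0.2916, 0.1506]
eef_rot: [-0.0, 0.115, 0.993, -0.0]
wrist_force: [0.6, 0.9, 0.3]
opening: 1.0
grasp_force: 0.0
```

Call:
send_rows(
  motion=[
    [0,0,8.24,0,0,0,-1],
    [0,0,8.24,0,0,0,-1],
    [0,0,8.24,0,0,0,-1],
    [0,0,8.24,0,0,0,-1],
    [0,0,8.24,0,0,0,-1],
    [0,0,8.24,0,0,0,-1],
    [0,0,8.24,0,0,0,-1],
    [0,0,8.24,0,0,0,-1],
    [0,0,8.24,0,0,0,-1],
    [0,0,8.24,0,0,0,-1],
  ],
)

```text
time_s: 2.1
eef_pos: [0.4794, 0.2929, 0.1508]
eef_rot: [-0.0, 0.743, 0.669, -0.0]
wrist_force: [0.4, 0.9, -0.4]
opening: 1.0
grasp_force: 0.0
```

Call:
send_rows(
  motion=[
    [0,0,8.24,0,0,0,-1],
    [0,0,8.24,0,0,0,-1],
    [0,0,8.24,0,0,0,-1],
    [0,0,8.24,0,0,0,-1],
    [0,0,8.24,0,0,0,-1],
    [0,0,8.24,0,0,0,-1],
    [0,0,8.24,0,0,0,-1],
    [0,0,8.24,0,0,0,-1],
    [0,0,8.24,0,0,0,-1],
    [0,0,8.24,0,0,0,-1],
  ],
)

```text
time_s: 3.1
eef_pos: [0.4793, 0.2929, 0.1508]
eef_rot: [0.0, 1.0, 0.014, -0.001]
wrist_force: [0.5, 0.1, 0.2]
opening: 0.997
grasp_force: 0.0
```

```bash
python3 - <<'E'
import pickle;from h import *
from bench import ctrl
o=ctrl.get_obs();c=ctrl.camera("wrist");pickle.dump((o,c),open("w1.pkl","wb"))
print(o["eef_pos"],o["eef_rot"],np.round(o["q"],2),o["time_s"]);print(c["mtx"].tolist(),np.round(c["hand_eye"],3).tolist())
cv2.imwrite("pics/w1.png",c["color"][:,:,::-1])
E
```

```text
[0.47933712 0.29289202 0.15076306] [ 1.92872762e-04  9.99897529e-01  1.43048794e-02 -5.13701701e-04] [ 0.34  0.24  1.71 -0.    1.19  1.88] 3.1
[[297.3186396354542, 0.0, 259.6364708142001], [0.0, 297.3186396354542, 190.633764616316], [0.0, 0.0, 1.0]] [[0.0, -0.952, -0.305, 0.077], [1.0, 0.0, -0.0, -0.0], [0.0, -0.305, 0.952, -0.143], [0.0, 0.0, 0.0, 1.0]]
```

View pics/w1.png

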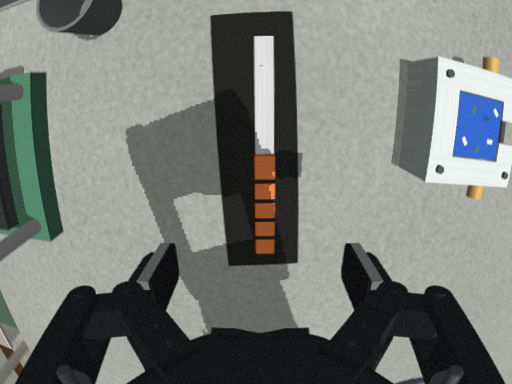

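```bash
cat >> h.py <<'E'
def wrays(c,o,uv):
    uv=np.atleast_2d(uv).astype(float);K=c["mtx"];a=(uv[:,0]-K[0,2])/K[0,0];b=(uv[:,1]-K[1,2])/K[1,1]
    t=np.hypot(a,b);s=np.where(t>1e-9,np.sin(t)/np.maximum(t,1e-9),1);d=np.c_[a*s,b*s,np.cos(t)]
    w,x,y,z=o["eef_rot"];T=np.eye(4);T[:3,:3]=R.from_quat([x,y,z,w]).as_matrix();T[:3,3]=o["eef_pos"];T=T@c["hand_eye"]
    return T[:3,3],d@T[:3,:3].T
def wplane(c,o,uv,h):
    p,d=wrays(c,o,uv);return p+d*((h-p[2])/d[:,2])[:,None]
E
python3 - <<'E'
import pickle;from h import *
o,c=pickle.load(open("w1.pkl","rb"));H=hsv(c);hue,sat,val=[H[...,i] for i in range(3)]
def comp(m,h,name,f=lambda P:rect(P)):
    k,l,s,ce=cv2.connectedComponentsWithStats(m.astype(np.uint8));i=1+s[1:,4].argmax();v,u=np.nonzero(l==i);P=wplane(c,o,np.c_[u,v],h);print(name,s[i,4],f(P));return P
m=(hue<18)&(sat>120)&(val>60);m=cv2.morphologyEx(m.astype(np.uint8),cv2.MORPH_CLOSE,np.ones((7,7)));m[:,:230]=0;m[:,300:]=0;comp(m,.019,"handle")
m=(sat<60)&(val>150);m[:,:245]=0;m[:,285:]=0;m[160:]=0;m[:30]=0;comp(m,.008,"blade lit")
comp((hue>100)&(hue<130)&(sat>120),.059,"tile")
g=lambda u,v,h:np.round(wplane(c,o,[(u,v)],h)[0]*1000,1)
print("tip",g(263.5,36,.007),"butt",g(264.5,254,.019),"joint",g(264,154,.019))
print("mould cnr",g(440,57,.06),g(427,183,.06))
print("mat cnr",g(211,15,.003),g(292,12,.003),g(298,262,.003),g(229,265,.003))
E
```

```text
handle 2079 [452.4 287.6 105.4  20.5   2.2]
blade lit 2147 [560.7 291.9 113.8  18.    1.9]
tile 2475 [551.5  84.7  60.3  59.7  89.5]
tip [617.7 293.6   7. ] butt [398.6 285.8  19. ] joint [504.9 289.9  19. ]
mould cnr [608.6 140.   60. ] [493.7 140.4  60. ]
mat cnr [640.4 344.9   3. ] [645.  266.9   3. ] [379.4 246.6   3. ] [373.2 325.3   3. ]
```

Call:
send_rows(
  motion=[
    [0,0,0.4,0,4.2,40,-1],
    [0,0,0,0,0,40,-1],
    [0,0,0,0,0,35,-1],
    [0,0,0,0,0,20,-0.4],
    [0,0,0,0,0,9,-0.2],
    [0,0,0,0,0,0,1],
    [0,0,0,0,0,0,1],
    [0,0,0,0,0,0,1],
    [0,0,0,0,0,0,1],
    [0,0,0,0,0,0,1],
  ],
)

```text
time_s: 4.15
eef_pos: [0.4812, 0.2894, 0.009]
eef_rot: [-0.0, 1.0, 0.014, 0.001]
wrist_force: [-0.3, -0.1, 6.4]
opening: 0.211
grasp_force: 60.9
```

Call:
send_rows(
  motion=[
    [0,0,0,0,0,-10,1],
    [0,0,0,0,0,-40,1],
    [0,0,0,0,0,-45,1],
    [0,0,0,0,0,-45,1],
    [0,0,0,0,0,-40,1],
    [0,0,-8,0,0,-20,1],
    [0,0,-8,0,0,0,1],
    [0,0,-8,0,0,0,1],
    [0,0,-8,0,0,0,1],
    [0,0,-8,0,0,0,1],
  ],
)

```text
time_s: 5.15
eef_pos: [0.4794, 0.2887, 0.2077]
eef_rot: [0.0, 0.934, 0.358, -0.0]
wrist_force: [-0.2, 0.7, -1.7]
opening: 0.212
grasp_force: 59.9
```

Call:
send_rows(
  motion=[
    [0,0,-8,0,0,0,1],
    [0,0,-8,0,0,0,1],
    [0,0,-8,0,0,0,1],
    [0,0,-8,0,0,0,1],
    [0,0,-8,0,0,0,1],
    [0,0,-8,0,0,0,1],
    [0,0,0,-30,10,0,1],
    [0,0,0,-45,15,0,1],
    [0,0,0,-45,15,0,1],
    [0,0,0,-45,15,0,1],
  ],
)

```text
time_s: 6.15
eef_pos: [0.5335, 0.122, 0.2078]
eef_rot: [0.0, 0.709, 0.705, 0.0]
wrist_force: [-0.0, -0.1, -2.2]
opening: 0.209
grasp_force: 59.9
```

Call:
send_rows(
  motion=[
    [0,0,0,-45,10,0,1],
    [0,0,0,-45,6,0,1],
    [0,0,0,-45,0,0,1],
    [0,0,0,-45,0,0,1],
    [0,0,0,-40,0,0,1],
    [0,-5,0,-20,0,0,1],
    [0,-5,0,0,0,0,1],
    [0,-5,0,0,0,0,1],
    [0,-5,0,0,0,0,1],
    [0,0,0,0,0,0,1],
  ],
)

```text
time_s: 7.15
eef_pos: [0.547, -0.1147, 0.2066]
eef_rot: [0.122, 0.698, 0.695, -0.124]
wrist_force: [-1.0, 0.6, -2.5]
opening: 0.21
grasp_force: 59.9
```

```bash
python3 - <<'E'
import pickle;from h import *
from bench import ctrl
o=ctrl.get_obs();c=ctrl.camera("wrist");t=ctrl.camera("top");pickle.dump((o,c,t),open("w2.pkl","wb"))
print(o["eef_pos"],o["eef_rot"],np.round(o["q"],2),o["time_s"],o["wrist_force"])
cv2.imwrite("pics/w2.png",c["color"][:,:,::-1])
E
```

```text
[ 0.54698386 -0.11472703  0.20659816] [ 0.12176182  0.69789879  0.69482327 -0.12382229] [-0.23  0.17  1.72 -0.37  1.2  -0.1 ] 7.15 [-0.95703502  0.6043901  -2.53680293]
```

View pics/w2.png

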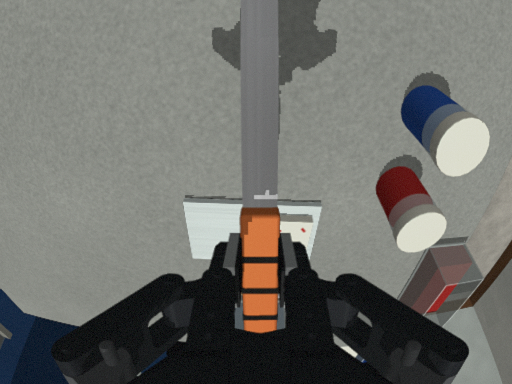

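```bash
python3 - <<'E'
import pickle;from h import *
o,c,t=pickle.load(open("w2.pkl","rb"))
w,x,y,z=o["eef_rot"];Rt=R.from_quat([x,y,z,w])
# joint in tool frame: camera ray with tool identity pose
oi=dict(eef_rot=[1,0,0,0],eef_pos=[0,0,0])
for zt in(-10,-11,-12):
  p,d=wrays(c,oi,[(261,207),(260,20)]);P=p+d*((zt/1000-p[2])/d[:,2])[:,None];print(zt,np.round(P*1000,1))
tip=o["eef_pos"]+Rt.apply([.1366,0,.006]);print("tip pred",tip)
tt=o["eef_pos"]+Rt.apply([.1366,0,.0025]);E=t["extrinsics"];q=E[:3,:3].T@(tt-E[:3,3]);uv=t["mtx"]@q/q[2];print(uv)
u,v=int(uv[0]),int(uv[1]);cr=t["color"][140:240,180:330,::-1]
cv2.imwrite("pics/t2.png",cv2.resize(cr,None,fx=5,fy=5,interpolation=2))
print("crop px",(uv[0]-180+.5)*5-.5,(uv[1]-140+.5)*5-.5)
E
```

```text
-10 [[ 2.790e+01 -1.000e-01 -1.000e+01]
 [ 1.144e+02 -6.000e-01 -1.000e+01]]
-11 [[ 2.830e+01 -1.000e-01 -1.100e+01]
 [ 1.142e+02 -6.000e-01 -1.100e+01]]
-12 [[ 2.860e+01 -1.000e-01 -1.200e+01]
 [ 1.139e+02 -6.000e-01 -1.200e+01]]
tip pred [0.54747809 0.01158097 0.15423784]
[253.55465544 194.58293278   1.        ]
crop px 369.77327718370714 274.9146638864063
```

View pics/t2.png

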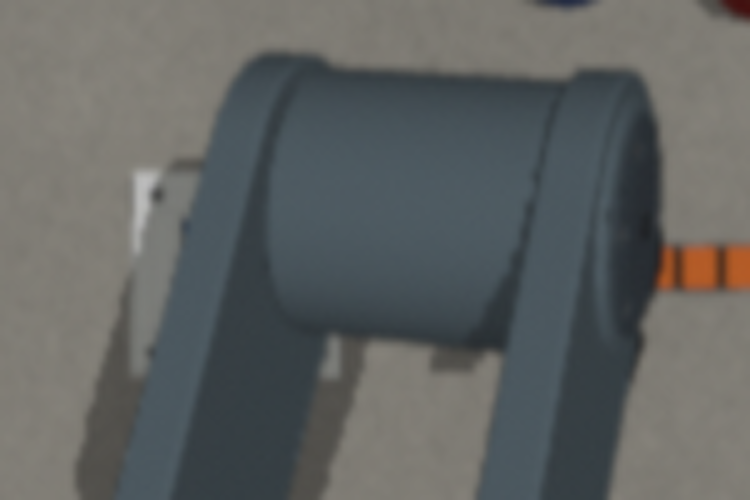

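```bash
cat >> h.py <<'E'
def wcloud(c,o=dict(eef_rot=[1,0,0,0],eef_pos=[0,0,0])):
    "points of wrist depth map in world (or tool) frame"
    z=c["z_map"].astype(float);v,u=np.mgrid[:z.shape[0],:z.shape[1]];uv=np.c_[u.ravel(),v.ravel()]
    p,d=wrays(c,o,uv);f=wrays(c,o,[c["mtx"][:2,2]])[1][0]
    return (p+d*(z.ravel()/(d@f))[:,None]).reshape(*z.shape,3)
E
python3 - <<'E'
import pickle;from h import *
o,c,t=pickle.load(open("w2.pkl","rb"));P=wcloud(c)*1000
for v in list(range(0,190,20))+list(range(190,225,3))+[240,260]:print(v,np.round(P[v,260],1),c["color"][v,260])
B=P[0:180:4,250:270:4].reshape(-1,3);B=B[abs(B[:,2])<30];print("blade slope z/x",np.polyfit(B[:,0],B[:,2],1))
for v in(10,100,180):
  row=np.nonzero(abs(P[v,:,2]-P[v,260,2])<6)[0];row=row[(row>200)&(row<320)];print(v,row.min(),row.max(),P[v,row.min()],P[v,row.max()])
E
```

```text
0 [128.5  -0.5   2.5] [121 121 123]
20 [117.8  -0.5   2.6] [122 123 123]
40 [107.5  -0.5   2.4] [122 122 123]
60 [97.5 -0.5  3. ] [117 118 119]
80 [87.5 -0.5  0.6] [117 118 118]
100 [77.8 -0.5  2.4] [117 115 115]
120 [68.1 -0.5  1.9] [115 114 115]
140 [58.3 -0.5  1.7] [112 111 114]
160 [48.4 -0.5  1.1] [114 115 115]
180 [38.  -0.5  1.6] [113 113 112]
190 [32.5 -0.5  2.2] [110 112 113]
193 [31.1 -0.5  1.7] [107 106 107]
196 [29.7 -0.5  1.1] [185 185 186]
199 [27.7 -0.5  2.1] [128 129 129]
202 [26.4 -0.5  1. ] [110 110 111]
205 [24.6 -0.5  1.4] [109 109 111]
208 [23.7 -0.5 -0.5] [92 53 31]
211 [23.6 -0.5 -4.5] [92 49 22]
214 [23.9 -0.5 -9.1] [111  60  34]
217 [22.1 -0.5 -8.7] [179  97  53]
220 [20.9 -0.5 -9.6] [211 120  65]
223 [19.3 -0.5 -9.6] [210 119  63]
240 [ 10.5  -0.5 -10.6] [211 119  63]
260 [-1.7 -0.5 -9.8] [32 32 30]
blade slope z/x [ 0.02177912 -0.16231537]
10 241 277 [123.60276339  -9.75304593   3.80013456] [123.50596626   7.68067259   3.52661488]
100 241 278 [77.88878572 -9.59419013  0.98706466] [77.88937796  8.01069381  0.69981389]
180 242 277 [38.04549894 -9.60305821  1.43084252] [38.41163257  7.95417423  0.12491968]
```

Call:
send_rows(
  motion=[
    [0,1,0,0,0,-20,1],
    [0,0,0,25,0,-10,1],
    [0,0,0,25,0,-10,1],
    [0,0,0,25,0,-10,1],
    [0,0,0,25,0,-12,1],
    [0,0,0,25,0,-12,1],
    [0,0,0,25,0,-12,1],
    [0,0,0,0,0,0,1],
    [0,0,0,0,0,0,1],
    [0,0,0,0,0,0,1],
  ],
)

```text
time_s: 8.25
eef_pos: [0.5492, 0.0524, 0.2397]
eef_rot: [0.116, 0.7, 0.694, -0.117]
wrist_force: [-0.7, -0.1, -2.4]
opening: 0.214
grasp_force: 60.0
```

```bash
python3 - <<'E'
import pickle;from h import *
from bench import ctrl
o=ctrl.get_obs();c=ctrl.camera("wrist");pickle.dump((o,c),open("w3.pkl","wb"))
print(o["eef_pos"],o["eef_rot"],o["time_s"])
W=wcloud(c,o);m=(abs(W[...,2]-.06)<.006)&(W[...,0]>.45)&(W[...,0]<.65)&(W[...,1]>0)&(W[...,1]<.2)
print(m.sum(),rect(W[m]),W[m][:,2].mean())
H=hsv(c);b=(H[...,0]>100)&(H[...,0]<130)&(H[...,1]>120)&m
v,u=np.nonzero(m);P=wplane(c,o,np.c_[u,v],.06);print("top rect",rect(P));
v,u=np.nonzero(b);P=wplane(c,o,np.c_[u,v],.059);print("tile",b.sum(),rect(P))
cv2.imwrite("pics/w3.png",c["color"][:,:,::-1])
E
```

```text
[0.54918456 0.05235146 0.23967531] [ 0.11594159  0.70041428  0.69443963 -0.11717928] 8.25
8390 [552.   84.9 116.9 146.   89.8] 0.05961982243197939
top rect [552.1  85.3 116.3 144.8  89.5]
tile 1109 [552.4  86.1  59.8  59.7  89.5]
```

View pics/w3.png

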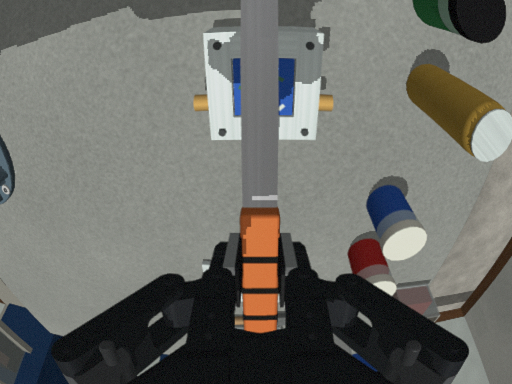

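```bash
python3 - <<'E'
import pickle;from h import *
zs=[]
for f in("w2.pkl","w3.pkl"):
  q=pickle.load(open(f,"rb"));o,c=q[:2];P=wcloud(c)[:, 246:274].reshape(-1,3)*1000
  for a,b,th in((30,50,5),(50,70,5),(70,90,5),(90,105,5),(112,130,3.5)):
    s=P[(P[:,0]>a)&(P[:,0]<b)&(P[:,2]<20)&(P[:,2]>-6)];print(f,a,b,len(s),"underside",round(np.mean(s[:,2])+th,2))
  s=P[(P[:,0]>5)&(P[:,0]<20)&(P[:,2]<-7)&(P[:,2]>-13)];print("handle top",round(np.mean(s[:,2]),2))
w,x,y,z=o["eef_rot"];M=R.from_quat([x,y,z,w]).as_matrix();print("yaw",np.degrees(np.arctan2(M[1,0],M[0,0])),"dip",np.degrees(np.arcsin(-M[2,0])),"roll",M[2,1])
E
```

```text
w2.pkl 30 50 1081 underside 6.15
w2.pkl 50 70 1118 underside 6.28
w2.pkl 70 90 1164 underside 6.34
w2.pkl 90 105 841 underside 6.43
w2.pkl 112 130 895 underside 6.67
handle top -10.02
w3.pkl 30 50 1079 underside 6.2
w3.pkl 50 70 1120 underside 6.28
w3.pkl 70 90 1156 underside 6.4
w3.pkl 90 105 844 underside 6.49
w3.pkl 112 130 891 underside 6.63
handle top -9.97
yaw 89.51254562899278 dip 18.976296212892777 roll -0.00033358965584612266
```

```bash
cat >> h.py <<'E'
TIP=np.array([.1387,-.0006,.0067]);MC=np.array([.5522,.0854,0]);MY=89.5
def mould(x,y,z): return MC+R.from_euler('z',MY,degrees=True).apply([x,y,z])
E
python3 - <<'E'
from h import *
from bench import ctrl
o=ctrl.get_obs();Rt=rot(MY,20.2);b=np.radians(20.5)
def tip(x,lift):
    return mould(x,0,.04675+.0003-(x+.0486)*np.tan(b)+lift)
for x,l in((-.08,.025),(-.08,.0),(-.02,0)):
    p=tip(x,l)-Rt.apply(TIP);print(p);delta(p,Rt,o)
E
```

```text
[ 0.55098612 -0.12245281  0.13797074]
rotvec tool [-0.02 -1.22 -0.01] | shift before turn [-132.1    3.5  153. ] | shift after turn [-128.8    3.4  155.7]
[ 0.55098612 -0.12245281  0.11297074]
rotvec tool [-0.02 -1.22 -0.01] | shift before turn [-124.     3.5  176.6] | shift after turn [-120.2    3.4  179.2]
[ 0.55150971 -0.06245509  0.09053766]
rotvec tool [-0.02 -1.22 -0.01] | shift before turn [-59.9   3.5 178.3] | shift after turn [-56.1   3.4 179.5]
```

Call:
send_rows(
  motion=[
    [0,-1.2,0,0,3.4,0,1],
    [0,0,0,-40,0,10,1],
    [0,0,0,-40,0,20,1],
    [0,0,0,-40,0,30,1],
    [0,0,0,-9,0,40,1],
    [0,0,0,0,0,40,1],
    [0,0,0,0,0,15,1],
    [0,0,0,0,0,0,1],
    [0,0,0,0,0,0,1],
    [0,0,0,0,0,0,1],
  ],
)

```text
time_s: 9.3
eef_pos: [0.553, -0.1207, 0.141]
eef_rot: [0.125, 0.698, 0.694, -0.124]
wrist_force: [0.3, -0.8, -2.1]
opening: 0.213
grasp_force: 59.9
```

```bash
python3 - <<'E'
from h import *
from bench import ctrl
o=ctrl.get_obs();Rt=rot(MY,20.2);b=np.radians(20.5)
def tip(x,lift):
    return mould(x,0,.04675+.0003-(x+.0486)*np.tan(b)+lift)
for x,l in((-.08,.0),(-.02,0)):
    delta(tip(x,l)-Rt.apply(TIP),Rt,o)
E
```

```text
rotvec tool [0.24 0.06 0.07] | shift before turn [ 8.  -2.1 26.9] | shift after turn [ 8.  -2.  26.9]
rotvec tool [0.24 0.06 0.07] | shift before turn [72.1 -2.  27.2] | shift after turn [72.  -2.  27.3]
```

Call:
send_rows(
  motion=[
    [0,0,0,4,-2,10,1],
    [0,0,0,4,0,10,1],
    [0,0,0,0,0,7,1],
    [0,0,0,0,0,0,1],
    [0,0,0,0,0,0,1],
    [0,0,0,0,0,0,1],
    [0,0,0,0,0,0,1],
    [0,0,0,0,0,0,1],
    [0,0,0,0,0,0,1],
    [0,0,0,0,0,0,1],
  ],
)

```text
time_s: 10.3
eef_pos: [0.5493, -0.1229, 0.1107]
eef_rot: [0.124, 0.699, 0.694, -0.124]
wrist_force: [-0.1, 0.1, -2.2]
opening: 0.214
grasp_force: 60.0
```

```bash
cat > ins.py <<'E'
from h import *
from bench import ctrl
o=ctrl.get_obs();Rt=rot(MY,20.2);b=np.radians(20.5)
def tip(x,lift=0): return mould(x,0,.04675+.0003-(x+.0486)*np.tan(b)+lift)
print(o["wrist_force"],o["time_s"])
for x in(-.08,-.05,-.02): delta(tip(x)-Rt.apply(TIP),Rt,o)
w,x,y,z=o["eef_rot"];T=o["eef_pos"]+R.from_quat([x,y,z,w]).apply(TIP);print("tip in mould",R.from_euler('z',-MY,degrees=True).apply(T-MC))
E
python3 ins.py
```

```text
[-0.06957278  0.13437973 -2.16472404] 10.3
rotvec tool [0.03 0.   0.07] | shift before turn [-0.3  1.7 -2.3] | shift after turn [-0.3  1.7 -2.3]
rotvec tool [0.03 0.   0.07] | shift before turn [31.7  1.7 -2.1] | shift after turn [31.7  1.7 -2.1]
rotvec tool [0.03 0.   0.07] | shift before turn [63.8  1.8 -1.9] | shift after turn [63.8  1.7 -1.9]
tip in mould [-0.08050606  0.00185185  0.0565417 ]
```

Call:
send_rows(
  motion=[
    [0,0,0,0,1.6,-2,1],
    [0,0,0,0,0,0,1],
    [0,0,0,0,0,0,1],
    [0,0,0,0,0,0,1],
    [0,0,0,6,0,0,1],
    [0,0,0,6,0,0,1],
    [0,0,0,6,0,0,1],
    [0,0,0,6,0,0,1],
    [0,0,0,0,0,0,1],
    [0,0,0,0,0,0,1],
  ],
)

```text
time_s: 11.3
eef_pos: [0.551, -0.0994, 0.1041]
eef_rot: [0.124, 0.698, 0.694, -0.125]
wrist_force: [0.9, -0.8, -1.4]
opening: 0.213
grasp_force: 60.0
```

```bash
python3 ins.py; python3 - <<'E'
from bench import ctrl
from h import *
for i in range(4):
    ctrl.camera("top");print(ctrl.get_obs()["eef_pos"])
E
```

```text
[ 0.89353129 -0.76376696 -1.37201471] 11.3
rotvec tool [0.02 0.01 0.12] | shift before turn [-24.7   0.1  -0.4] | shift after turn [-24.7   0.2  -0.4]
rotvec tool [0.02 0.01 0.12] | shift before turn [ 7.4  0.2 -0.2] | shift after turn [ 7.4  0.2 -0.2]
rotvec tool [0.02 0.01 0.12] | shift before turn [39.4  0.3 -0. ] | shift after turn [39.4  0.2 -0. ]
tip in mould [-0.05699361  0.0004611   0.04990775]
[ 0.55108    -0.09966108  0.10424429]
[ 0.55113695 -0.09980682  0.10433113]
[ 0.5511255  -0.09990834  0.10435157]
[ 0.55112447 -0.09994388  0.10437006]
```

Call:
send_rows(
  motion=[
    [0,0,0,5,0,0,1],
    [0,0,0,5,0,0,1],
    [0,0,0,5,0,0,1],
    [0,0,0,5,0,0,1],
    [0,0,0,5,0,0,1],
    [0,0,0,5,0,0,1],
    [0,0,0,5,0,0,1],
    [0,0,0,4,0,0,1],
    [0,0,0,0,0,0,1],
    [0,0,0,0,0,0,1],
  ],
)

```text
time_s: 12.5
eef_pos: [0.5513, -0.0631, 0.0907]
eef_rot: [0.124, 0.699, 0.694, -0.125]
wrist_force: [-0.2, 0.6, -1.3]
opening: 0.211
grasp_force: 60.0
```

```bash
python3 ins.py
```

```text
[-0.20838872  0.56668398 -1.34490329] 12.5
rotvec tool [0.03 0.01 0.09] | shift before turn [-63.4   0.1  -0.4] | shift after turn [-63.4   0.2  -0.4]
rotvec tool [0.03 0.01 0.09] | shift before turn [-31.4   0.2  -0.2] | shift after turn [-31.4   0.2  -0.2]
rotvec tool [0.03 0.01 0.09] | shift before turn [ 0.7  0.2 -0. ] | shift after turn [ 0.7  0.2 -0. ]
tip in mould [-0.02063037  0.00040998  0.03653902]
```

Call:
send_rows(
  motion=[
    [0,0,0,2,0,0.5,1],
    [0,0,0,0,0,0,1],
    [0,0,0,0,0,0,0.3],
    [0,0,0,0,0,0,-0.4],
    [0,0,0,0,0,0,-0.4],
    [0,0,0,0,0,0,-0.4],
    [0,0,0,0,0,-10,-0.4],
    [0,0,0,0,0,-30,-0.4],
    [0,0,0,0,0,-40,-0.4],
    [0,0,0,0,0,-40,1],
  ],
)

```text
time_s: 13.5
eef_pos: [0.5512, -0.0194, 0.2038]
eef_rot: [0.123, 0.699, 0.694, -0.125]
wrist_force: [0.8, -1.0, -0.4]
opening: 0.546
grasp_force: 0.0
```

```bash
python3 - <<'E'
import pickle;from h import *
from bench import ctrl
o=ctrl.get_obs();c=ctrl.camera("wrist");s=ctrl.camera("scene");pickle.dump((o,c,s),open("w4.pkl","wb"))
print(o["eef_pos"],o["time_s"],o["wrist_force"])
W=wcloud(c,o);H=hsv(c);m=(H[...,0]<18)&(H[...,1]>130)&(H[...,2]>60)&(abs(W[...,0]-.552)<.015)&(W[...,2]>.03)
P=W[m];print(m.sum(),P.min(0),P.max(0),"slope z/y",np.polyfit(P[:,1],P[:,2],1),"x/y",np.polyfit(P[:,1],P[:,0],1),np.median(P[:,0]))
a=c["color"][:,:,::-1];b=cv2.resize(s["color"][130:230,230:330,::-1],(384,384),interpolation=2)
cv2.imwrite("pics/w4.png",cv2.resize(np.hstack([a[:, :400],b]),None,fx=1,fy=1))
E
```

```text
[ 0.55120689 -0.01940433  0.20382138] 13.5 [ 0.84262973 -0.95334768 -0.44535599]
1765 [ 0.54046362 -0.14102522  0.073682  ] [0.56003393 0.10357508 0.31060434] slope z/y [0.11040214 0.10441797] x/y [0.00630693 0.55085288] 0.5503928261060954
```

View pics/w4.png

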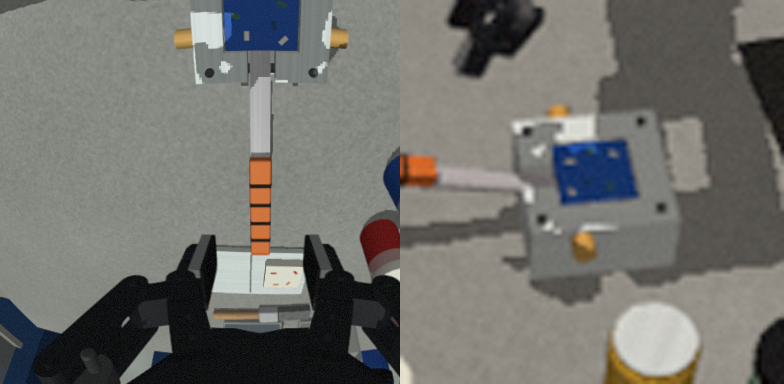

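```bash
python3 - <<'E'
import pickle;from h import *
o,c,s=pickle.load(open("w4.pkl","rb"));W=wcloud(c,o);H=hsv(c);v,u=np.mgrid[:384,:512]
m=(H[...,0]<18)&(H[...,1]>130)&(H[...,2]>60)&(abs(u-260)<20)&(v>150)&(v<262)
P=W[m];a=np.polyfit(P[:,1],P[:,2],1);r=abs(P[:,2]-np.polyval(a,P[:,1]));P=P[r<.004];a=np.polyfit(P[:,1],P[:,2],1)
print("dip",np.degrees(np.arctan(a[0])),"y range",P[:,1].min(),P[:,1].max(),"z at ends",np.polyval(a,[P[:,1].min(),P[:,1].max()]),"x",np.polyfit(P[:,1],P[:,0],1))
yb=P[:,1].min()+.010*.95;xb=np.polyval(np.polyfit(P[:,1],P[:,0],1),yb);zb=np.polyval(a,yb);print("butt",xb,yb,zb)
from bench import ctrl
delta([xb,yb,zb+.03],rot(MY,0),ctrl.get_obs());delta([xb,yb,zb+.03],rot(MY,0),o)
E
```

```text
dip -13.429449028060269 y range -0.10964068657181979 -0.06925324973593587 z at ends [0.09958319 0.0899396 ] x [-0.0183153   0.54859905]
butt 0.5504331520955713 -0.10014068657181979 0.09731480725148875
rotvec tool [ 0.69 20.23  0.08] | shift before turn [-48.1  -5.5 105.2] | shift after turn [-81.6  -4.2  82.1]
rotvec tool [-2.000e-02  2.019e+01  7.000e-02] | shift before turn [-49.4  -0.1  99.7] | shift after turn [-80.7  -0.1  76.5]
```

```bash
python3 - <<'E'
import pickle;from h import *
from bench import ctrl
o,c,s=pickle.load(open("w4.pkl","rb"));W=wcloud(c,o)
for v in list(range(60,150,15))+list(range(150,262,8))+[250,252,254]:print(v,np.round(W[v,258:263].mean(0)*1000,1),c["color"][v,260])
print(ctrl.get_obs()["eef_pos"],ctrl.get_obs()["eef_rot"],ctrl.get_obs()["time_s"])
E
```

```text
60 [551.2  44.1  48.2] [106 109 109]
75 [551.2  31.4  53.3] [110 110 109]
90 [551.1  18.2  56.2] [177 177 177]
105 [551.    5.   59.8] [181 182 180]
120 [550.9  -8.7  62.5] [181 181 181]
135 [550.8 -22.3  65.9] [182 182 182]
150 [550.7 -36.2  69.6] [189 190 188]
158 [550.6 -40.5  76.9] [94 49 24]
166 [550.4 -15.3 129. ] [209 121  68]
174 [550.5 -52.3  85.8] [209 120  66]
182 [550.3 -27.8 131.6] [209 119  65]
190 [550.4 -68.6  88.9] [210 120  66]
198 [550.4 -76.4  91.2] [206 119  64]
206 [550.3 -84.2  93.9] [43 30 20]
214 [550.3 -93.4  95.3] [208 117  64]
222 [ 550.2 -101.7   98. ] [71 44 30]
230 [ 550.1 -111.1   99.9] [206 114  62]
238 [ 550.1 -120.   102.7] [169  97  55]
246 [ 550.  -129.8  105. ] [204 116  60]
254 [ 549.9 -140.3  107.2] [183 111  73]
250 [ 550.  -135.3  105.8] [207 117  62]
252 [ 550.  -137.6  106.6] [205 115  60]
254 [ 549.9 -140.3  107.2] [183 111  73]
[ 0.55539368 -0.01862662  0.20940488] [ 0.12789206  0.69867116  0.69353084 -0.12048738] 13.6
```

Call:
send_rows(
  motion=[
    [0,6.7,0,0,0,0,1],
    [0,6.7,0,0,0,0,1],
    [0,6.8,0,-20,0,0,1],
    [0,0,0,-30,0,0,1],
    [0,0,0,-30,0,10,1],
    [0,0,0,-29,-0.5,20,1],
    [0,0,0,0,0,23,1],
    [0,0,0,0,0,0,1],
    [0,0,0,0,0,0,1],
    [0,0,0,0,0,0,1],
  ],
)

```text
time_s: 14.6
eef_pos: [0.5511, -0.1285, 0.153]
eef_rot: [0.001, 0.709, 0.705, 0.0]
wrist_force: [0.4, 0.1, 0.8]
opening: 0.0
grasp_force: 0.0
```

Call:
send_rows(
  motion=[
    [0,0,0,0,0,20,1],
    [0,0,0,0,0,15,1],
    [0,0,0,0,0,5,1],
    [0,0,0,0,0,5,1],
    [0,0,0,0,0,5,1],
    [0,0,0,0,0,5,1],
    [0,0,0,0,0,5,1],
    [0,0,0,0,0,5,1],
    [0,0,0,0,0,5,1],
    [0,0,0,0,0,5,1],
  ],
)

```text
time_s: 15.6
eef_pos: [0.5501, -0.1287, 0.076]
eef_rot: [-0.0, 0.71, 0.704, 0.0]
wrist_force: [0.1, -0.0, 0.1]
opening: -0.002
grasp_force: 0.1
```

```bash
python3 - <<'E'
import pickle;from h import *
from bench import ctrl
o=ctrl.get_obs();c=ctrl.camera("wrist");s=ctrl.camera("scene");W=cloud(s);H=hsv(s)
print(o["eef_pos"])
b=(H[...,0]>100)&(H[...,0]<130)&(H[...,1]>120)&(abs(W[...,0]-.553)<.06)&(abs(W[...,1]-.085)<.06)
P=W[b];A=np.c_[P[:,:2],np.ones(len(P))];k=np.linalg.lstsq(A,P[:,2],rcond=None)[0];print("tile slopes",k[:2],len(P),P[:,2].min(),P[:,2].max())
a=c["color"][:,:,::-1];q=cv2.resize(s["color"][120:220,220:320,::-1],(384,384),interpolation=2)
cv2.imwrite("pics/w5.png",np.hstack([a[:, :400],q]))
E
```

```text
[ 0.55011959 -0.12866693  0.07601514]
tile slopes [ 0.00458157 -0.04537746] 275 0.050378289404584886 0.06506786852887181
```

View pics/w5.png

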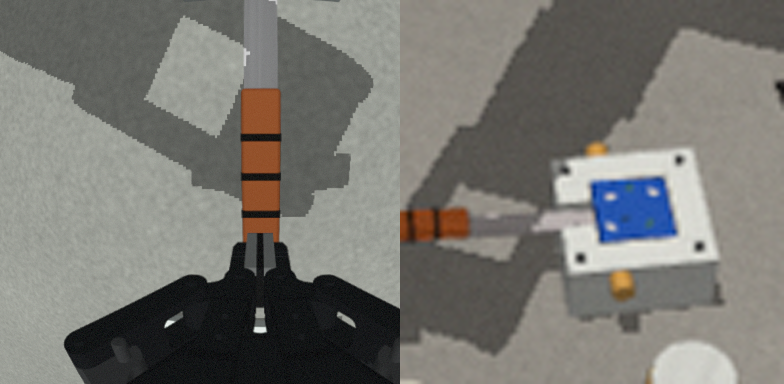

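Call:
send_rows(
  motion=[
    [0,0,0,0,0,4,1],
    [0,0,0,0,0,4,1],
    [0,0,0,0,0,4,1],
    [0,0,0,0,0,4,1],
    [0,0,0,0,0,4,1],
    [0,0,0,0,0,4,1],
    [0,0,0,0,0,4,1],
    [0,0,0,0,0,0,1],
    [0,0,0,0,0,0,1],
    [0,0,0,0,0,0,1],
  ],
)

```text
time_s: 16.7
eef_pos: [0.5505, -0.1289, 0.0488]
eef_rot: [0.0, 0.71, 0.704, 0.0]
wrist_force: [0.7, 0.5, -0.0]
opening: -0.004
grasp_force: 0.0
```

```bash
cat > tile.py <<'E'
from h import *
from bench import ctrl
o=ctrl.get_obs();s=ctrl.camera("scene");W=cloud(s);H=hsv(s)
print(o["eef_pos"],o["wrist_force"],o["time_s"])
b=(H[...,0]>100)&(H[...,0]<130)&(H[...,1]>120)&(abs(W[...,0]-.553)<.06)&(abs(W[...,1]-.085)<.06)
P=W[b];A=np.c_[P[:,:2],np.ones(len(P))];k=np.linalg.lstsq(A,P[:,2],rcond=None)[0];print("tile slopes",k[:2],len(P),P[:,2].min(),P[:,2].max(),P.mean(0))
b=(H[...,0]<18)&(H[...,1]>130)&(H[...,2]>60)&(abs(W[...,0]-.553)<.03)&(abs(W[...,1]+.085)<.08)
P=W[b];print("handle slope",np.polyfit(P[:,1],P[:,2],1),P.min(0),P.max(0),len(P))
E
python3 tile.py
```

```text
[ 0.55047539 -0.12892109  0.04878196] [ 0.71598228  0.49415367 -0.03782953] 16.7
tile slopes [-0.0089004  -0.22726597] 295 0.04452015195899339 0.07702641945239619 [0.55695823 0.08298124 0.06624009]
handle slope [0.27880451 0.0517146 ] [ 0.52723006 -0.14883129 -0.00312126] [ 0.56868038 -0.04712258  0.04108729] 228
```

Call:
send_rows(
  motion=[
    [0,0,0,0,0,-20,1],
    [0,0,0,0,0,-40,0],
    [0,0,0,20,0,-40,-1],
    [0,7.5,0,20,0,0,-1],
    [0,8,0,15,0,0,-1],
    [0,0,0,0,0,0,-1],
    [0,0,0,0,0,0,-1],
    [0,0,0,0,0,0,-1],
    [0,0,0,0,0,0,-1],
    [0,0,0,0,0,0,-1],
  ],
)

```text
time_s: 17.75
eef_pos: [0.5506, -0.0736, 0.1505]
eef_rot: [-0.095, 0.703, 0.698, 0.095]
wrist_force: [0.4, 0.7, -0.5]
opening: 1.002
grasp_force: 0.0
```

```bash
cat > bar.py <<'E'
import pickle;from h import *
from bench import ctrl
o=ctrl.get_obs();c=ctrl.camera("wrist");pickle.dump((o,c),open("w6.pkl","wb"))
W=wcloud(c,o);H=hsv(c);print(o["eef_pos"],o["time_s"])
m=(H[...,0]<20)&(H[...,1]>120)&(H[...,2]>50)&(abs(W[...,0]-.552)<.03)&(W[...,2]<.08)&(W[...,1]<.02);m=cv2.morphologyEx(m.astype(np.uint8),cv2.MORPH_CLOSE,np.ones((7,7)))
k,l,s,ce=cv2.connectedComponentsWithStats(m);i=1+s[1:,4].argmax();m=l==i;print(s[i])
P=W[m];P=P[(P[:,2]<.08)];f=np.polyfit(P[:,1],P[:,2],1)
for _ in range(4):
    r=P[:,2]-np.polyval(f,P[:,1]);Q=P[abs(r)<.003];f=np.polyfit(Q[:,1],Q[:,2],1)
g=np.polyfit(Q[:,1],Q[:,0],1);print("slope deg",np.degrees(np.arctan(f[0])),"yrange",np.percentile(Q[:,1],[0.5,99.5]),"x slope deg",np.degrees(np.arctan(g[0])),"x",g[1])
y0,y1=np.percentile(Q[:,1],[.5,99.5]);a=np.arctan(f[0]);d=np.array([g[0]*np.cos(a),np.cos(a),np.sin(a)])
top=np.array([np.polyval(g,y1),y1,np.polyval(f,y1)])-.025*d;n=np.array([0,-np.sin(a),np.cos(a)])
print("top pt over grip",top);T=top-n*.0105;yaw=90-np.degrees(np.arctan(g[0]))
Rt=rot(yaw,-np.degrees(a));delta(T,Rt,o);delta(T+n*.05,Rt,o)
E
python3 bar.py
```

```text
[ 0.55064259 -0.0735777   0.15045008] 17.75
[ 250  189   22   99 2006]
slope deg 14.539074200309315 yrange [-0.14676451 -0.04700596] x slope deg -0.01217204884744482 x 0.5508724747158529
top pt over grip [ 0.5508876  -0.07120537  0.03553362]
rotvec tool [ 0.09 -0.91 -0.38] | shift before turn [-28.5   0.2 121.9] | shift after turn [-26.6   0.2 122.3]
rotvec tool [ 0.09 -0.91 -0.38] | shift before turn [-27.7   0.3  71.9] | shift after turn [-26.6   0.2  72.3]
```

Call:
send_rows(
  motion=[
    [0,-0.9,0,-13,0.2,20,-1],
    [0,0,0,-13,0,30,-0.4],
    [0,0,0,0,0,30,-0.4],
    [0,0,0,0,0,25,-0.3],
    [0,0,0,0,0,15,-0.3],
    [0,0,0,0,0,2,-0.3],
    [0,0,0,0,0,0,0.2],
    [0,0,0,0,0,0,1],
    [0,0,0,0,0,0,1],
    [0,0,0,0,0,0,1],
  ],
)

```text
time_s: 18.8
eef_pos: [0.5524, -0.0689, 0.0274]
eef_rot: [-0.088, 0.704, 0.699, 0.091]
wrist_force: [1.1, -1.3, 5.8]
opening: 0.209
grasp_force: 60.2
```

Call:
send_rows(
  motion=[
    [0,-2.5,0,0,0,-4.5,1],
    [0,-2.5,0,0,0,-4.5,1],
    [0,0,0,-10,0,0,1],
    [0,0,0,-15,0,0,1],
    [0,0,0,-20,0,-2,1],
    [0,0,0,-30,0,-5,1],
    [0,0,0,-20,0,-20,1],
    [0,-5,0,0,0,-40,1],
    [0,-5,0,0,0,-45,1],
    [0,0,0,0,0,-45,1],
  ],
)

```text
time_s: 19.8
eef_pos: [0.5488, -0.1789, 0.1747]
eef_rot: [0.002, 0.71, 0.704, -0.004]
wrist_force: [0.5, 0.2, -1.6]
opening: 0.213
grasp_force: 59.4
```

```bash
python3 - <<'E'
import pickle;from h import *
from bench import ctrl
o=ctrl.get_obs();c=ctrl.camera("wrist");s=ctrl.camera("scene");pickle.dump((o,c,s),open("w7.pkl","wb"))
P=wcloud(c)*1000
col=P[:,246:274].reshape(-1,3)
for a,b,th in((30,50,5),(60,90,5),(112,130,3.5)):
    q=col[(col[:,0]>a)&(col[:,0]<b)&(col[:,2]<20)&(col[:,2]>-6)];print(a,len(q),"underside",q[:,2].mean()+th)
H=hsv(c);j=[(v,P[v,260]) for v in range(180,240) if H[v,260,1]>120][:1];print("joint",j)
E
python3 tile.py; python3 - <<'E'
from h import *
from bench import ctrl
o=ctrl.get_obs();print(o["eef_rot"],np.round(o["q"],2));delta([.480,.2895,.1],rot(3,0),o)
E
```

```text
30 1067 underside 7.509029305128739
60 1707 underside 7.5013294149074285
112 900 underside 7.600277865157455
joint [(206, array([24.50164147, -0.52890003,  0.38925823]))]
[ 0.55362207 -0.18145866  0.18152809] [ 1.24559509 -0.82991873 -1.27938746] 19.9
tile slopes [-0.00319667 -0.15804988] 285 0.05373708936309063 0.07342356267208872 [0.55643308 0.08366197 0.06364016]
handle slope [0.04408503 0.19363901] [ 0.54709812 -0.16449741  0.17974374] [ 0.56707145 -0.15804394  0.19117241] 22
[ 0.00558178  0.7099322   0.70424626 -0.00152725] [-0.52  0.24  1.65 -0.01  1.24 -0.51]
rotvec tool [ 0.7   0.21 86.54] | shift before turn [470.4 -76.1  72.8] | shift after turn [ -47.2 -473.3   77.9]
```

Call:
send_rows(
  motion=[
    [0,0,0,25,-4,0,1],
    [0,0,0,45,-7,0,1],
    [0,0,0,48,-7,0,1],
    [0,0,0,48,-7,0,1],
    [0,0,0,48,-7,0,1],
    [0,0,0,48,-7,0,1],
    [0,0,0,48,-7,0,1],
    [0,0,0,48,-7,0,1],
    [0,0,0,48,-7,0,1],
    [0,0,0,48,-6,0,1],
  ],
)

```text
time_s: 20.95
eef_pos: [0.4861, 0.2766, 0.1686]
eef_rot: [0.001, 0.71, 0.704, -0.005]
wrist_force: [1.9, -1.0, -1.4]
opening: 0.212
grasp_force: 59.4
```

Call:
send_rows(
  motion=[
    [0,0,7.8,20,0,0,1],
    [0,0,7.8,0,0,0,1],
    [0,0,7.8,0,0,0,1],
    [0,0,7.8,0,0,0,1],
    [0,0,7.8,0,0,0,1],
    [0,0,7.8,0,0,0,1],
    [0,0,7.8,0,0,0,1],
    [0,0,7.8,0,0,0,1],
    [0,0,7.8,0,0,0,1],
    [0,0,7.8,0,0,0,1],
  ],
)

```text
time_s: 21.95
eef_pos: [0.4869, 0.2946, 0.1682]
eef_rot: [0.004, 0.995, 0.097, -0.003]
wrist_force: [-0.5, 0.9, -1.7]
opening: 0.209
grasp_force: 59.4
```

Call:
send_rows(
  motion=[
    [0,0,7.8,0,0,20,1],
    [0,0,0,0,0,40,1],
    [0,0,0,0,0,40,1],
    [0,0,0,0,0,20,1],
    [0,0,0,0,0,0,1],
    [0,0,0,0,0,0,1],
    [0,0,0,0,0,0,1],
    [0,0,0,0,0,0,1],
    [0,0,0,0,0,0,1],
    [0,0,0,0,0,0,1],
  ],
)

```text
time_s: 22.95
eef_pos: [0.4881, 0.2956, 0.0522]
eef_rot: [0.003, 0.999, 0.033, 0.001]
wrist_force: [-0.2, 0.1, -2.4]
opening: 0.213
grasp_force: 59.4
```

```bash
python3 - <<'E'
from h import *
from bench import ctrl
o=ctrl.get_obs();print(o["eef_pos"],np.round(o["q"],2));delta([.485,.294,.0115],rot(4,0),o)
E
```

```text
[0.48813443 0.29563504 0.05223454] [ 0.34  0.4   1.74 -0.01  1.01  1.85]
rotvec tool [ 0.38 -0.06 -0.21] | shift before turn [-3.3  1.2 40.7] | shift after turn [-3.2  1.4 40.7]
```

Call:
send_rows(
  motion=[
    [0.3,0,0,-3,1,15,1],
    [0,0,0,0,0,15,1],
    [0,0,0,0,0,7,1],
    [0,0,0,0,0,3,1],
    [0,0,0,0,0,0,0.3],
    [0,0,0,0,0,0,-0.3],
    [0,0,0,0,0,0,-0.3],
    [0,0,0,0,0,-10,-0.5],
    [0,0,0,0,0,-35,-1],
    [0,0,0,0,0,-45,-1],
  ],
)

```text
time_s: 23.95
eef_pos: [0.4832, 0.2936, 0.1012]
eef_rot: [0.001, 0.999, 0.033, -0.002]
wrist_force: [1.1, 0.6, 0.7]
opening: 0.996
grasp_force: 0.0
```

```bash
python3 - <<'E'
from h import *
from bench import ctrl
o=ctrl.get_obs();c=ctrl.camera("wrist");H=hsv(c)
m=(H[...,0]<18)&(H[...,1]>120)&(H[...,2]>60);m=cv2.morphologyEx(m.astype(np.uint8),cv2.MORPH_CLOSE,np.ones((7,7)));m[:,:200]=0;m[:,320:]=0
k,l,s,_=cv2.connectedComponentsWithStats(m);v,u=np.nonzero(l==1+s[1:,4].argmax());print(rect(wplane(c,o,np.c_[u,v],.019)))
W=wcloud(c,o);print(np.median(W[v,u,2]),o["eef_pos"])
# next: over tile, tool x toward mould... yaw 90
delta([.5525,.06,.18],rot(MY,0),o)
E
```

```text
[455.4 292.2 107.6  20.6   4. ]
0.018795192871861793 [0.48316081 0.29359972 0.10120007]
rotvec tool [-6.000e-02  3.300e-01 -8.573e+01] | shift before turn [ 53.5 237.9 -78.4] | shift after turn [-233.    71.4  -78.8]
```

Call:
send_rows(
  motion=[
    [0,0,0,0,0,-40,-1],
    [0,0,0,0,10,-40,-1],
    [0,0,0,8,40,0,-1],
    [0,0,0,9,40,0,-1],
    [0,0,0,9,40,0,-1],
    [0,0,0,9,40,0,-1],
    [0,0,0,9,40,0,-1],
    [0,0,0,9,28,0,-1],
    [0,0,-8,0,0,0,-1],
    [0,0,-8,0,0,0,-1],
  ],
)

```text
time_s: 25.0
eef_pos: [0.554, 0.059, 0.1827]
eef_rot: [0.001, 0.985, 0.173, 0.0]
wrist_force: [-0.1, 0.1, 0.4]
opening: 1.002
grasp_force: 0.0
```

Call:
send_rows(
  motion=[
    [0,0,-8,0,0,0,-1],
    [0,0,-8,0,0,0,-1],
    [0,0,-8,0,0,0,-1],
    [0,0,-8,0,0,0,-1],
    [0,0,-8,0,0,0,-1],
    [0,0,-8,0,0,0,-1],
    [0,0,-8,0,0,0,-1],
    [0,0,-7,0,0,0,-1],
    [0,0,-7,0,0,0,-1],
    [0,0,0,0,0,0,-1],
  ],
)

```text
time_s: 26.0
eef_pos: [0.5536, 0.0603, 0.1827]
eef_rot: [0.001, 0.708, 0.706, -0.0]
wrist_force: [0.7, 0.6, 0.1]
opening: 1.0
grasp_force: 0.0
```

```bash
python3 - <<'E'
import pickle;from h import *
from bench import ctrl
o=ctrl.get_obs();c=ctrl.camera("wrist");pickle.dump((o,c),open("w8.pkl","wb"));H=hsv(c);W=wcloud(c,o)
print(o["eef_pos"],o["eef_rot"],o["time_s"])
b=(H[...,0]>100)&(H[...,0]<130)&(H[...,1]>100)&(abs(W[...,0]-.553)<.05)&(abs(W[...,1]-.085)<.05)&(W[...,2]>.05)
P=W[b];A=np.c_[P[:,:2],np.ones(len(P))]
for _ in range(4):
    k=np.linalg.lstsq(A,P[:,2],rcond=None)[0];g=abs(A@k-P[:,2])<.003;P,A=P[g],A[g]
print("slopes",k[:2],len(P),rect(P),"y range",P[:,1].min(),P[:,1].max(),"z",P[:,2].min(),P[:,2].max())
m=(abs(W[...,2]-.06)<.004)&(abs(W[...,0]-.553)<.075)&(abs(W[...,1]-.085)<.075);print("mould",rect(W[m]))
cv2.imwrite("pics/w8.png",c["color"][:,:,::-1])
E
```

```text
[0.55362307 0.06034094 0.18266739] [ 1.05280920e-03  7.08115795e-01  7.06095478e-01 -2.97168555e-04] 26.0
slopes [ 0.02676727 -0.40691671] 262 [551.3 109.8  59.1   5.3   7.1] y range 0.10379066291410045 0.11497188494527998 z 0.057654770939983946 0.0626632256471264
mould [552.2  85.1 116.3 145.9  89.7]
```

View pics/w8.png

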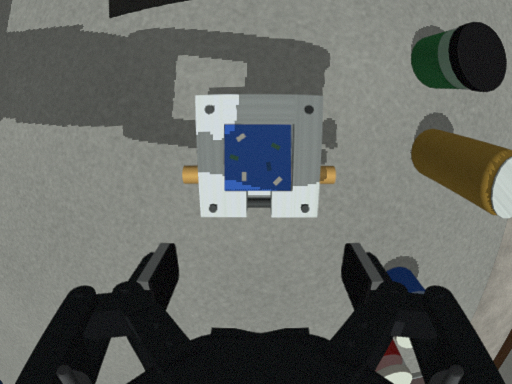

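```bash
python3 - <<'E'
import pickle;from h import *
o,c=pickle.load(open("w8.pkl","rb"));W=wcloud(c,o)
S=W[120:196,236:282]
for v in range(122,196,4):print(v,np.round(np.median(W[v,236:282],0)*1000,1),c["color"][v,258])
for u in(222,226,258,288,292,295):print(u,np.round(np.median(W[140:182,u],0)*1000,1),c["color"][165,u])
from scipy.optimize import least_squares
P=S[4:64].reshape(-1,3);P=P[(P[:,2]>.05)&(P[:,2]<.085)];f=least_squares(lambda k:P[:,2]-k[0]-k[1]*(P[:,0]-.552)-k[2]*(P[:,1]-.085),[.06,0,0],loss="soft_l1",f_scale=.001).x;print(f)
E
```

```text
122 [552.2 117.7  59.8] [128 135 130]
126 [552.2 114.   58.9] [ 30  54 110]
130 [552.2 110.5  59.7] [ 32  58 112]
134 [552.2 106.9  60.5] [ 35  59 112]
138 [552.2 103.4  61.5] [ 33  59 112]
142 [552.2  99.9  62. ] [ 31  56 111]
146 [552.2  96.4  62.8] [ 31  59 112]
150 [552.8  92.9  63.5] [ 29  57 110]
154 [552.1  89.4  64.2] [ 29  56 109]
158 [552.1  85.9  65.2] [ 27  56 110]
162 [552.7  82.4  65.7] [ 36  62 114]
166 [552.1  79.   66.8] [ 32  57 110]
170 [552.1  75.5  67.5] [ 34  59 111]
174 [552.1  71.9  67.9] [ 28  56 110]
178 [552.1  68.4  68.8] [ 28  55 110]
182 [552.1  64.9  69.5] [ 34  60 111]
186 [552.1  61.4  70.2] [ 30  58 114]
190 [552.   57.8  70.8] [ 93 119 169]
194 [552.7  41.9  34.6] [208 217 219]
222 [518.8  82.7  60. ] [121 130 125]
226 [523.   83.8  65.3] [ 28  56 108]
258 [551.7  83.8  65.6] [ 25  55 109]
288 [578.5  83.8  65.8] [ 26  57 109]
292 [583.8  80.5  50.2] [78 80 78]
295 [585.5  82.6  60.1] [126 131 128]
[ 6.52325233e-02 -1.52138276e-04 -2.14531883e-01]
```

Call:
send_rows(
  motion=[
    [0,0,0,6,-1,30,-0.55],
    [0,0,0,0,0,40,-0.55],
    [0,0,0,0,0,22,-0.55],
    [0,0,0,0,0,0,-0.55],
    [0,0,0,0,0,0,-0.55],
    [0,0,0,0,0,0,-0.55],
    [0,0,0,0,0,0,-0.55],
    [0,0,0,0,0,0,-0.55],
    [0,0,0,0,0,0,-0.55],
    [0,0,0,0,0,0,-0.55],
  ],
)

```text
time_s: 27.05
eef_pos: [0.5525, 0.0662, 0.0901]
eef_rot: [0.001, 0.708, 0.706, -0.001]
wrist_force: [0.4, -0.7, -0.7]
opening: 0.775
grasp_force: 0.0
```

```bash
python3 - <<'E'
import pickle;from h import *
from bench import ctrl
o=ctrl.get_obs();c=ctrl.camera("wrist");pickle.dump((o,c),open("w9.pkl","wb"))
print(o["eef_pos"],o["opening"])
for f in("w8.pkl","w9.pkl"):
    o,c=pickle.load(open(f,"rb"));P=wcloud(c)*1000
    m=(abs(P[...,0])<14)&(abs(P[...,1])<62)&(P[...,2]>-60)&(P[...,2]<15)&(c["color"].max(2)<90)
    for sg in(-1,1):
        Q=P[m&(P[...,1]*sg>0)];print(f,len(Q),"tip z pct",np.percentile(Q[:,2],[80,95,99,100]),"inner y",np.percentile(abs(Q[:,1]),[0,1,5]))
W=wcloud(c,o);cv2.imwrite("pics/w9.png",c["color"][:,:,::-1])
E
```

```text
[0.55247588 0.06619033 0.09008313] 0.7749144995947674
w8.pkl 2247 tip z pct [-25.9981465  -18.06378688 -14.79802267 -12.75277637] inner y [42.01620441 42.91360801 43.11518042]
w8.pkl 2262 tip z pct [-25.98837993 -17.93476995 -14.61528306 -12.57313249] inner y [40.27629693 41.43932063 41.64809056]
w9.pkl 3101 tip z pct [-25.98196485 -14.30298064  -9.45912746  -6.82543457] inner y [30.2027953  32.74241859 33.59293508]
w9.pkl 3093 tip z pct [-25.60576734 -14.18121234  -9.81792846  -6.74397207] inner y [28.6658301  31.36055447 32.15270167]
```

View pics/w9.png

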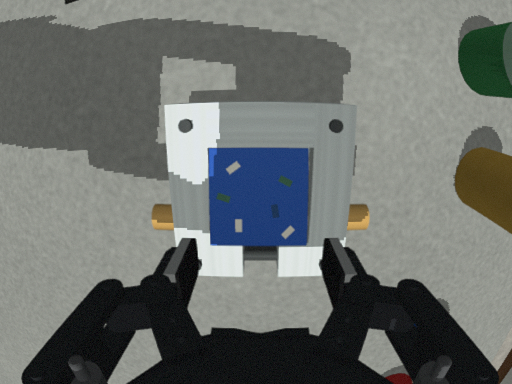

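Call:
send_rows(
  motion=[
    [0,0,0,1,0,15,-0.55],
    [0,0,0,0,0,10,-0.55],
    [0,0,0,0,0,6,-0.55],
    [0,0,0,0,0,3.5,-0.55],
    [0,0,0,0,0,0,-0.55],
    [0,0,0,0,0,0,-0.3],
    [0,0,0,0,0,0,0],
    [0,0,0,0,0,0,0.5],
    [0,0,0,0,0,0,1],
    [0,0,0,0,0,0,1],
  ],
)

```text
time_s: 28.1
eef_pos: [0.5526, 0.0671, 0.0556]
eef_rot: [0.001, 0.708, 0.706, -0.001]
wrist_force: [0.1, 0.0, 2.4]
opening: 0.683
grasp_force: 65.4
```

Call:
send_rows(
  motion=[
    [0,0,0,0,0,-5,1],
    [0,0,0,0,0,-8,1],
    [0,0,0,0,0,-12,1],
    [0,0,0,0,0,-25,1],
    [0,0,0,0,0,-40,1],
    [0,0,0,0,0,-40,1],
    [0,0,0,0,0,0,1],
    [0,0,0,0,0,0,1],
    [0,0,0,0,0,0,1],
    [0,0,0,0,0,0,1],
  ],
)

```text
time_s: 29.1
eef_pos: [0.5512, 0.0675, 0.1838]
eef_rot: [-0.001, 0.708, 0.706, -0.002]
wrist_force: [-0.5, 0.2, -0.1]
opening: 0.676
grasp_force: 64.5
```

```bash
cat > held.py <<'E'
import pickle;from h import *
from scipy.optimize import least_squares
from bench import ctrl
o=ctrl.get_obs();c=ctrl.camera("wrist");P=wcloud(c);H=hsv(c)
b=(H[...,0]>100)&(H[...,0]<130)&(H[...,1]>100)&(abs(P[...,0])<.08)&(abs(P[...,1])<.05)&(abs(P[...,2])<.05)
Q=P[b];f=least_squares(lambda k:Q[:,2]-k[0]-k[1]*Q[:,0]-k[2]*Q[:,1],[0,0,0],loss="soft_l1",f_scale=.001).x
r=abs(Q[:,2]-f[0]-f[1]*Q[:,0]-f[2]*Q[:,1])<.004;Q=Q[r]
print(b.sum(),"z=k0+k1x+k2y (tool)",f,"deg",np.degrees(np.arctan(f[1:])),"x range",np.percentile(Q[:,0],[.5,99.5]),"y",np.percentile(Q[:,1],[.5,99.5]))
print(o["eef_pos"],o["eef_rot"],np.round(o["q"],2),o["opening"],o["grasp_force"])
E
python3 held.py
```

```text
13268 z=k0+k1x+k2y (tool) [-0.01348502  0.21215004 -0.00152584] deg [11.97771311 -0.0874242 ] x range [-0.00869209  0.04878465] y [-0.03019061  0.02846934]
[0.55124317 0.06745032 0.18375195] [-6.42116033e-04  7.08492331e-01  7.05716135e-01 -1.71511684e-03] [-0.09  0.19  1.7  -0.    1.26 -0.09] 0.6761061113448886 64.53910946846008
```

```bash
cat > place.py <<'E'
from h import *
from bench import ctrl
o=ctrl.get_obs();T0=np.array([.020,-.0003,-.0092]);Rt=rot(MY,-12)
for z in(.10,.0265):
    p=np.array([.483,-.3055,z])-Rt.apply(T0);print(p);delta(p,Rt,o)
E
python3 place.py
```

```text
[ 0.48314596 -0.32315211  0.08684281]
rotvec tool [-0.21 12.09  0.25] | shift before turn [-390.7  -66.4   97.7] | shift after turn [-402.8  -64.8   13.5]
[ 0.48314596 -0.32315211  0.01334281]
rotvec tool [-0.21 12.09  0.25] | shift before turn [-390.6  -66.1  171.2] | shift after turn [-418.   -64.8   85.4]
```

Call:
send_rows(
  motion=[
    [0,0,0,-25,-6,0,1],
    [0,0,0,-45,-8,0,1],
    [0,0,0,-45,-8,0,1],
    [0,0,0,-45,-8,0,1],
    [0,0,0,-45,-8,0,1],
    [0,0,0,-45,-8,0,1],
    [0,0,0,-45,-8,0,1],
    [0,0,0,-45,-8,0,1],
    [0,0,0,-30,-4,0,1],
    [0,0,0,-20,0,0,1],
  ],
)

```text
time_s: 30.15
eef_pos: [0.4836, -0.3244, 0.1848]
eef_rot: [-0.0, 0.709, 0.705, -0.001]
wrist_force: [0.8, -0.8, -0.9]
opening: 0.681
grasp_force: 64.5
```

Call:
send_rows(
  motion=[
    [0,4,0,0,0,0,1],
    [0,4,0,0,0,30,1],
    [0,4,0,0,0,40,1],
    [0,0,0,0,0,20,1],
    [0,0,0,0,0,0,1],
    [0,0,0,0,0,0,1],
    [0,0,0,0,0,0,1],
    [0,0,0,0,0,0,1],
    [0,0,0,0,0,0,1],
    [0,0,0,0,0,0,1],
  ],
)

```text
time_s: 31.15
eef_pos: [0.4852, -0.311, 0.0977]
eef_rot: [-0.073, 0.705, 0.702, 0.073]
wrist_force: [-0.6, -0.4, -0.8]
opening: 0.679
grasp_force: 64.5
```

```bash
python3 held.py; python3 place.py; python3 - <<'E'
from h import *
from bench import ctrl
o=ctrl.get_obs();c=ctrl.camera("wrist");W=wcloud(c,o)
m=(abs(W[...,2]-.012)<.004)&(abs(W[...,0]-.53)<.13)&(abs(W[...,1]+.308)<.09);print("plate seen",rect(W[m]),np.median(W[m][:,2]))
m=(abs(W[...,2]-.026)<.003)&(abs(W[...,0]-.59)<.05)&(abs(W[...,1]+.3)<.06);print("white",m.sum(),rect(W[m]) if m.any() else 0)
cv2.imwrite("pics/w10.png",c["color"][:,:,::-1])
E
```

```text
13330 z=k0+k1x+k2y (tool) [-0.01338775  0.21200905 -0.00198497] deg [11.96998264 -0.11373042] x range [-0.00867801  0.04875298] y [-0.03038386  0.02844205]
[ 0.48522735 -0.31098369  0.09770085] [-0.07251541  0.7045986   0.70208347  0.07321969] [-0.85  0.42  1.61  0.14  1.27 -0.9 ] 0.6793417872889286 64.48314070701599
[ 0.48314596 -0.32315211  0.08684281]
rotvec tool [-0.04  0.15  0.28] | shift before turn [-14.2  -1.9   7.9] | shift after turn [-14.2  -1.8   7.8]
[ 0.48314596 -0.32315211  0.01334281]
rotvec tool [-0.04  0.15  0.28] | shift before turn [-29.2  -1.9  79.8] | shift after turn [-29.5  -1.8  79.7]
plate seen [ 532.4 -308.6  120.4  190.4   87.7] 0.011936217717913533
white 4722 [ 585.8 -297.5   60.5   61.3   86.2]
```

Call:
send_rows(
  motion=[
    [0,0.1,0,-10,-1.8,25,1],
    [0,0,0,-10,0,25,1],
    [0,0,0,-9,0,15,1],
    [0,0,0,0,0,5,1],
    [0,0,0,0,0,4,1],
    [0,0,0,0,0,0,1],
    [0,0,0,0,0,0,1],
    [0,0,0,0,0,0,1],
    [0,0,0,0,0,0,1],
    [0,0,0,0,0,0,1],
  ],
)

```text
time_s: 32.25
eef_pos: [0.4832, -0.3239, 0.0188]
eef_rot: [-0.074, 0.705, 0.702, 0.074]
wrist_force: [0.6, 0.0, -0.8]
opening: 0.684
grasp_force: 64.5
```

```bash
python3 place.py
```

```text
[ 0.48314596 -0.32315211  0.08684281]
rotvec tool [-0.05  0.03  0.27] | shift before turn [ 14.8  -0.  -66.4] | shift after turn [ 14.9  -0.  -66.4]
[ 0.48314596 -0.32315211  0.01334281]
rotvec tool [-0.05  0.03  0.27] | shift before turn [-0.4 -0.   5.5] | shift after turn [-0.4 -0.   5.5]
```

Call:
send_rows(
  motion=[
    [0,0,0,0,0,2,1],
    [0,0,0,0,0,2,1],
    [0,0,0,0,0,1.5,1],
    [0,0,0,0,0,0,1],
    [0,0,0,0,0,0,0],
    [0,0,0,0,0,0,-0.6],
    [0,0,0,0,0,0,-0.65],
    [0,0,0,0,0,0,-0.65],
    [0,0,0,0,0,0,-0.65],
    [0,0,0,0,0,0,-0.65],
  ],
)

```text
time_s: 33.25
eef_pos: [0.483, -0.3226, 0.013]
eef_rot: [-0.074, 0.705, 0.702, 0.074]
wrist_force: [-0.4, 0.3, 0.5]
opening: 0.825
grasp_force: 0.0
```

Call:
send_rows(
  motion=[
    [0,0,0,0,0,-5,-0.65],
    [0,0,0,0,0,-10,-0.65],
    [0,0,0,0,0,-20,-0.65],
    [0,0,0,0,0,-40,-0.65],
    [0,0,0,0,0,-40,-0.65],
    [0,0,0,-30,0,-40,-0.65],
    [0,0,0,-30,0,0,-0.65],
    [0,0,0,0,0,0,-0.65],
    [0,0,0,0,0,0,-0.65],
    [0,0,0,0,0,0,-0.65],
  ],
)

```text
time_s: 34.25
eef_pos: [0.4825, -0.4126, 0.152]
eef_rot: [-0.075, 0.704, 0.702, 0.074]
wrist_force: [0.8, 0.1, -0.3]
opening: 0.821
grasp_force: 0.0
```

```bash
python3 - <<'E'
from h import *
from bench import ctrl
for n in("wrist","top"):
    o=ctrl.get_obs();c=ctrl.camera(n);W=wcloud(c,o) if n=="wrist" else cloud(c);H=hsv(c)
    b=(H[...,0]>100)&(H[...,0]<130)&(H[...,1]>110)&(abs(W[...,0]-.49)<.07)&(abs(W[...,1]+.308)<.07)&(abs(W[...,2]-.025)<.02)
    if b.sum()>50:
        P=W[b];A=np.c_[P[:,:2]-[.483,-.3055],np.ones(len(P))];print(n,b.sum(),rect(P),"plane",np.linalg.lstsq(A,P[:,2],rcond=None)[0])
m=(H[...,0]<18)&(H[...,1]>150)&(H[...,2]>90)&(abs(W[...,0]-.45)<.12)&(abs(W[...,1]-.29)<.06);print("handle",m.sum(),rect(W[m]),np.median(W[m][:,2]))
cv2.imwrite("pics/end.png",c["color"][:,:,::-1])
E
```

```text
wrist 3513 [ 4.821e+02 -3.054e+02  5.910e+01  5.970e+01  4.000e-01] plane [-0.00021976  0.00413454  0.02590641]
top 382 [ 483.7 -303.1   54.6   59.4    0. ] plane [-0.00630351  0.00555172  0.02582615]
handle 274 [454.2 295.9 101.6  26.3   3.8] 0.018588945967560333
```

Tile flat at (482, −305) with its top at 26 mm, bar on the mat.

```bash
python3 -c "
from bench import ctrl
print(ctrl.hand_in())"
```

```text
the job is handed in; nothing more can be done
None
```

The job is handed in at about 34 s of the allowed 72 s. By my last camera check the blue tile lies flat on the free half of the cooling plate and the pry bar lies lengthwise on its mat. `hand_in()` returned no verdict, so I can't confirm that it passed.

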